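# Feel the free play in a hinge drive

## Robot

A 6-joint arm with a two-finger parallel gripper is mounted at the origin on the work surface. World frame = base frame: x ahead of the robot, y to its left, z up, the work surface at z = 0. Lengths are in m, angles in degrees, forces in N, time in s.
With the tool pointing down it reaches from about 0.4 to 0.825 m from the base axis. Payload 7 kg.
Tool frame: the origin (TCP) lies midway between the tips of the shut fingers; the grasp point (between the pads) lies r.hold_point_z behind it (r.hold_point_z is the distance from the TCP to the grasp point, in m); z points along the fingers, x is the direction in which the jaws open and shut, and the axes are right-handed (so a half turn about z gives the same grasp; the last joint's range is limited). The gripper opens to 88 mm and grips with 3 to 60 N. Pads are 19 mm wide; open, the fingers measure 130 mm over their backs; the gripper's body (78 mm by 193 mm) begins 47 mm behind the grasp point.
Start: joints at [-49.67, 20.546, 0.682, 0, -70.136, -16.507], TCP at [0.273, -0.617, 0.195] pointing down, gripper open.
Joint ranges: [-176.03, 176.03], [-82.01, 121.73], [-58.28, 71.71], [-173.87, 95.51], [-174.79, -0.11], [-173.66, 173.66]. Speed limits (degrees/s): [136.94, 136.94, 172.46, 180, 180, 180].

## Interface

Orientations are given as [roll, pitch, yaw] about the fixed x, y, z axes, in that order (R = Rz(yaw) Ry(pitch) Rx(roll)).
In Python, from plant import get_state, viewer, close_job, r gives the robot as it stands.
- The arm moves only by the tool apply_moves, never from a script. Its argument "plan" is a list of rows, each a list of 3 entries, a list of its own where there are three numbers: the closure in counts, from 0 (fully open) to 255 (shut), then the shift along the tool's x, y, z in units of 50 mm (1.0 is 50 mm), then the turn about the tool's z in units of 6 degrees (1.0 is 6 degrees). A call has 1 to 12 rows; each row shifts and turns the commanded pose from where the row before left it, along the tool's axes as they then stand; what a row does not reach is not made up. A row lasts 1/8 s, in which the tool goes at most 62.5 mm and 10.7 degrees, less where a joint would pass 70% of its speed; a pose out of reach is approached as far as the arm can. A call is refused whole if a number of a shift passes 1 or a number of a turn 1, either way. A call with a gripper value outside its range is refused whole. The fingers move at their own pace and stop on an object; "squeeze" is the grip in N (left out, the last holds). Time passes only in rows, so rows that do not move let the fingers close. It gives the time, the measured TCP pose, the force and the opening at its end, in the units of the state.
- get_state(): the state, without advancing time (a new reading comes with each control period).
- viewer.capture(name): name is "side" or "top" or "wrist"; returns a dict with "frame" (420x560x3 uint8, blue, green, red), "K" (3x3 intrinsics, pixels), "R" (3x3) and "t" (3): a world point X has camera coordinates R X + t; the wrist camera has in their place "mount" (4x4, takes a point from camera to tool coordinates, whose origin is the TCP and whose axes are the tool frame's). Camera axes: x right, y down, z forward; pixel columns grow to the right and rows downward; lengths in m; the calibration is good to about 2 mm. The wrist camera is an equidistant fisheye: a pixel r from the principal point sees the ray r / f radians off the axis. A picture is of the moment at which its call begins: read the wrist's pose just before it. There is no depth.
- close_job(): hands the job in, once; it reports no verdict.
The state is a dict: "time_s": time; "joints": joint angles; "qd": joint speeds; "joint_torque": joint torques, N m; "tcp_pos": TCP position; "eef_rot": TCP orientation; "contact_force": force on the tool from outside, world axes, zero at the start; "moment": the same for the moment, N m; "gripper_width": finger opening in m.
Only numpy, scipy, OpenCV 4.12 (cv2) and the standard library are available. Lean on these libraries where they do the work, as an engineer would, in place of code of your own. Each camera call takes 0.05 s, during which the arm holds its last target.

## Task

Two hinge drives stand on the panel. Check the free play of the one with the longer crank: rock that crank by its knob anticlockwise (seen from above) until it meets resistance, then clockwise until it meets resistance, without forcing the gear round. Then leave the crank about midway in its play and let go; do not disturb the drive with the shorter crank.

Things in the scene. Friction and masses are not known exactly. Their poses are not given: they have to be found in the camera images.
- long_knob (a point): Middle of the upright round black knob (20 mm across, 50 mm tall: 25 mm above and below this point) on the end of the longer crank, a flat gold-coloured arm 14 mm wide over a fixed gold housing 84 x 84 x 45 mm. Below the knob: the arm's 22 mm round end. x axis: level, along the arm towards the upright turning axis of crank and gear, 100 mm away; z up.
- long_crank (a joint): Angle (rad) of the longer crank relative to the gear under it, growing anticlockwise seen from above. 0: middle of the free play; at -0.5 and +0.5 the arm meets a steel pin on the gear. Within the play it moves at about 0.5 N at the knob and stays where left; beyond it the gear resists with about 9 N at the knob and, pushed harder, slips round and stays there.
- long_rim (a point): Point on the upper rim of the steel gear (92 mm across) under the longer crank, 46 mm from the turning axis, midway between the gear's two upright stop pins (10 mm thick, 38 mm from the axis, 47 degrees to either side). It moves only if the gear is forced round. x axis: towards the turning axis. The crank lies over this point when midway in its play.
- short_knob (a point): Middle of the knob (20 mm across, 50 mm tall) of the other drive, a bystander: the same make and height, but its crank is only 65 mm long from turning axis to knob. x axis: towards its turning axis.

How it is judged:
By the outcome, as a careful person would: the job done as asked, in the order asked, and still so for the second after the job is handed in, with the robot touching nothing.
It also fails if it takes over 54 s, if anything falls off the work surface, if the arm or the gripper's body presses on something with over 40 N, if the wrist force passes 120 N, or if a joint passes its speed limit or range.

## Working session

There is one attempt and no reset: what is moved stays moved. The work goes in short steps, Python scripts to look and compute and a tool call to move; the robot and the scene stay as the last step left them, time stands still between calls to the robot, and variables do not carry over. Pictures are saved under pics/ and viewed, and the job is handed in when it is done.

Besides the shell and the picture viewer there is one more tool, called after "Request:" in YAML: its name, and indented under it one key for each argument. apply_moves: Moves the arm, as the interface text tells. Its arguments: {"type":"object","properties":{"plan":{"type":"array","items":{"type":"array"}},"squeeze":{"type":"number"}},"required":["plan"]}

```bash
mkdir -p pics; ls
python3 - <<'E'
from plant import get_state, viewer, r
import cv2,pickle
s=get_state();print(s,r.hold_point_z)
d={}
for n in("top","side","wrist"):
    c=viewer.capture(n);d[n]=c;cv2.imwrite(f"pics/{n}0.png",c["frame"]);print(n,{k:c[k] for k in c if k!="frame"})
pickle.dump((s,d),open("c0.pkl","wb"))
E
```

```text
pics
{'time_s': 0.0, 'joints': array([-4.96700628e+01,  2.05910715e+01,  6.34186564e-01, -2.01694805e-02,
       -7.01377921e+01, -1.65073219e+01]), 'qd': array([ 0.08562454, -0.09486398,  0.02796221,  0.03433692,  0.027741  ,
       -0.00358164]), 'joint_torque': array([-4.05343872e-04, -5.82710123e+01,  2.93040562e+01,  6.99718907e+00,
        6.58313889e-03, -1.79835492e-04]), 'tcp_pos': array([ 0.27238699, -0.61699717,  0.19422984]), 'eef_rot': array([-1.79991275e+02, -9.61626741e-02,  1.13815740e+02]), 'contact_force': array([-0.30926021,  0.07712783,  0.25510445]), 'moment': array([ 0.00829612, -0.0258422 ,  0.02466162]), 'gripper_width': 0.08776816121635544} 0.0188
top {'K': array([[466.96934356,   0.        , 274.29397877],
       [  0.        , 466.96934356, 210.44356134],
       [  0.        ,   0.        ,   1.        ]]), 'R': array([[ 0.01335395, -0.9994676 ,  0.02976881],
       [-0.98996717, -0.01740347, -0.14022171],
       [ 0.14066513, -0.02759764, -0.98967252]]), 't': array([-0.03044296,  0.56898778,  0.89802934])}
side {'K': array([[457.57171425,   0.        , 270.72649454],
       [  0.        , 457.57171425, 214.97295344],
       [  0.        ,   0.        ,   1.        ]]), 'R': array([[-0.81887178, -0.57387666, -0.01070459],
       [-0.38485406,  0.56279849, -0.7315362 ],
       [ 0.42583608, -0.59491464, -0.68171856]]), 't': array([0.45009302, 0.31873334, 0.54760489])}
wrist {'K': array([[325.1922621 ,   0.        , 282.38474788],
       [  0.        , 325.1922621 , 209.86732761],
       [  0.        ,   0.        ,   1.        ]]), 'mount': array([[ 9.99998646e-01, -2.66401831e-04,  1.62365962e-03,
        -6.77670041e-04],
       [-1.98177590e-04,  9.60120168e-01,  2.79587597e-01,
        -7.61693868e-02],
       [-1.63339100e-03, -2.79587540e-01,  9.60118815e-01,
        -1.89639401e-01],
       [ 0.00000000e+00,  0.00000000e+00,  0.00000000e+00,
         1.00000000e+00]])}
```

View pics/top0.png

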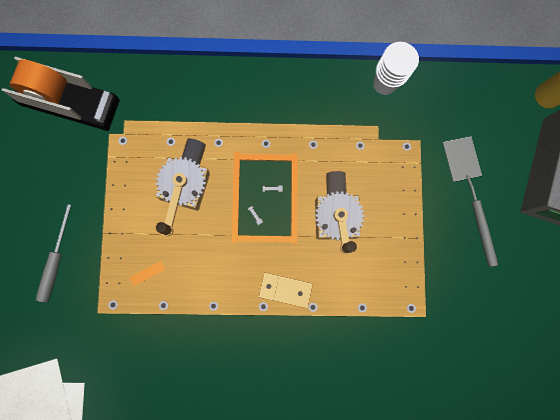

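View pics/side0.png

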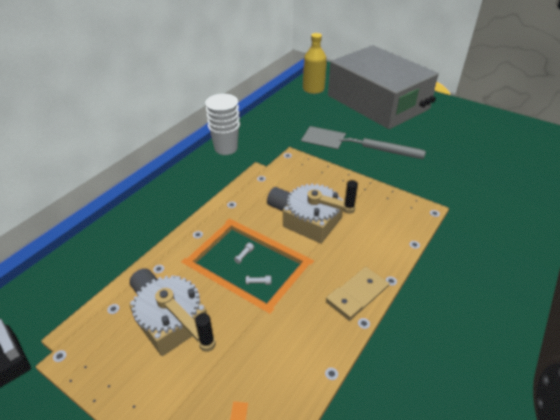

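View pics/wrist0.png

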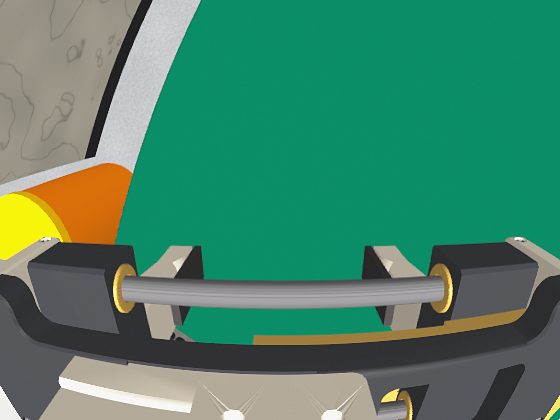

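The top view shows the long drive with its axis near (179,180) and its knob near (164,229). The short drive's axis is near (341,214). In the side view the long axis is near (165,295) and its knob near (204,328). I'll zoom in on both views.

Run:
```python
import cv2,pickle,numpy as np
s,d=pickle.load(open("c0.pkl","rb"))
a=d["top"]["frame"][130:250,135:235];b=d["side"]["frame"][255:365,115:230]
cv2.imwrite("pics/ztop.png",cv2.resize(a,None,fx=5,fy=5,interpolation=cv2.INTER_CUBIC))
cv2.imwrite("pics/zside.png",cv2.resize(b,None,fx=5,fy=5,interpolation=cv2.INTER_CUBIC))
```

```text
(no output)
```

View pics/ztop.png

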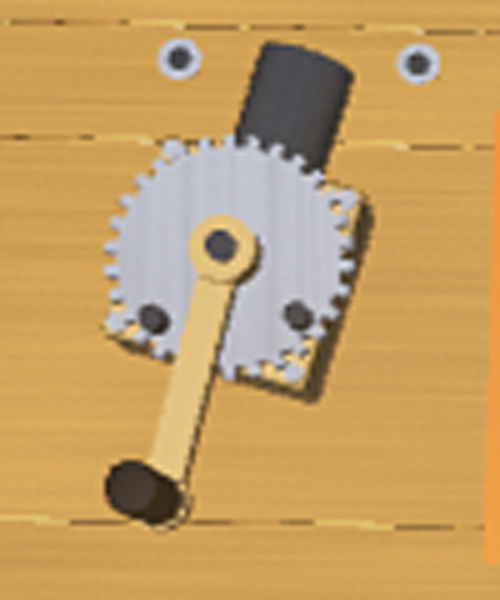

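View pics/zside.png

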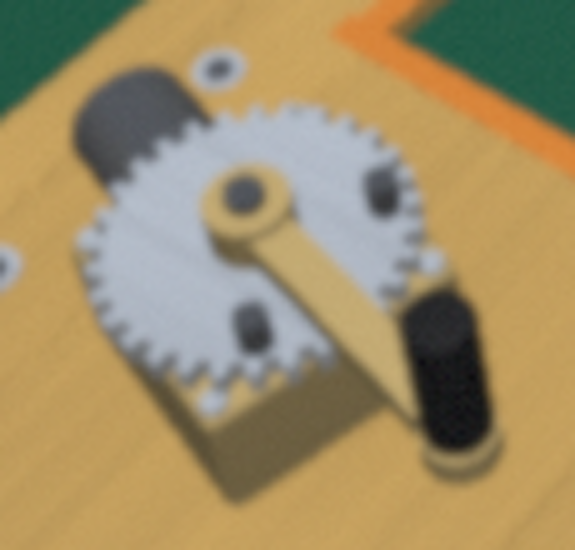

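The zooms resolve the cap, knob and pins. I'll triangulate them.

```bash
cat > h.py <<'E'
import cv2,pickle,numpy as np
def P(c): return c["K"]@np.c_[c["R"],c["t"]]
def tri(d,a,b):
    X=cv2.triangulatePoints(P(d["top"]),P(d["side"]),np.float64(a).reshape(2,1),np.float64(b).reshape(2,1));return (X[:3]/X[3]).ravel()
def ray(c,p,z):
    v=c["R"].T@np.linalg.inv(c["K"])@[p[0],p[1],1];o=-c["R"].T@c["t"];return o+v*(z-o[2])/v[2]
def proj(c,X):
    x=P(c)@np.r_[X,1];return x[:2]/x[2]
E
python3 - <<'E'
from h import *
s,d=pickle.load(open("c0.pkl","rb"))
Q=dict(axis=((179,179),(163.6,294)),ktop=((161,227.8),(203.2,319)),kbot=((169,231.4),(207,344)),pinL=((165.8,193.6),(165.6,317.4)),pinR=((194.6,193.2),(191.6,291.4)))
for k,(a,b) in Q.items():
    X=tri(d,a,b);Q[k]=X;print(k,X.round(4),proj(d["top"],X)-a,proj(d["side"],X)-b)
A=Q["axis"]
for k,X in Q.items():
    v=(X-A)[:2];print(k,np.hypot(*v),np.degrees(np.arctan2(v[1],v[0])))
E
```

```text
axis [0.6221 0.1646 0.079 ] [-0.01712902 -0.02462328] [0.04101829 0.00689005]
ktop [0.5222 0.1849 0.1245] [0.01471135 0.023676  ] [-0.04114584 -0.0064427 ]
kbot [0.5232 0.1834 0.0628] [-0.49368324 -0.80047207] [1.38429466 0.20476172]
pinL [0.5941 0.1898 0.0741] [-0.08900179 -0.12966358] [0.22325413 0.03695481]
pinR [0.5961 0.1346 0.0721] [-0.04663921 -0.07189023] [0.11615594 0.01859934]
axis 0.0 0.0
ktop 0.10199612418045548 168.52043776215928
kbot 0.10069621707353835 169.2204866572984
pinL 0.037706597594556794 138.06941848992585
pinR 0.03967655116813218 -130.9083208551803
```

The knob sits at 168.7° from the axis and the pins' middle is at about 183.6°, so the play runs from about 155° to 212°. The jaws will close along the tangent (tool yaw ≈ 78.7°), which points tool y at the crank axis.

Request:
apply_moves:
  plan:
    - [0,[0,0,0],0.975]
    - [0,[0,0,0],0.975]
    - [0,[0,0,0],0.975]
    - [0,[0,0,0],0.975]
    - [0,[0,0,0],0.975]
    - [0,[0,0,0],0.975]
    - [0,[0.8,0.085,0],0]
    - [0,[0.8,0.085,0],0]
    - [0,[0.8,0.085,0],0]
    - [0,[0.8,0.085,0],0]
    - [0,[0.8,0.085,0],0]
    - [0,[0.8,0.085,0],0]
  squeeze: 6

```text
time_s: 1.65
tcp_pos: [0.3447, -0.3858, 0.195]
eef_rot: [-180.0, -0.0, 78.7]
contact_force: [0.8, -0.1, 0.0]
gripper_width: 0.0877
```

Request:
apply_moves:
  plan:
    - [0,[0.9,0.1,0],0]
    - [0,[0.9,0.1,0],0]
    - [0,[0.9,0.1,0],0]
    - [0,[0.9,0.1,0],0]
    - [0,[0.9,0.1,0],0]
    - [0,[0.9,0.1,0],0]
    - [0,[0.9,0.1,0],0]
    - [0,[0.9,0.1,0],0]
    - [0,[0.9,0.1,0],0]
    - [0,[0.9,0.1,0],0]
    - [0,[0.9,0.1,0],0]
    - [0,[0,0,0],0]

```text
time_s: 3.15
tcp_pos: [0.4958, 0.0899, 0.1947]
eef_rot: [-180.0, 0.0, 78.9]
contact_force: [-1.1, -0.4, -0.9]
gripper_width: 0.0873
```

Run:
```python
from plant import get_state, viewer
import cv2,pickle
s=get_state();c=viewer.capture("wrist");cv2.imwrite("pics/w1.png",c["frame"]);pickle.dump((s,c),open("w1.pkl","wb"))
print(s["tcp_pos"],s["eef_rot"],s["joints"])
```

```text
[0.49584324 0.08993027 0.19465169] [-1.79971963e+02  2.24446508e-02  7.88843730e+01] [ 3.26483564e+01  4.33593134e+00 -2.04799882e+01 -3.50639292e-03
 -6.52198534e+01 -1.33762518e+02]
```

View pics/w1.png

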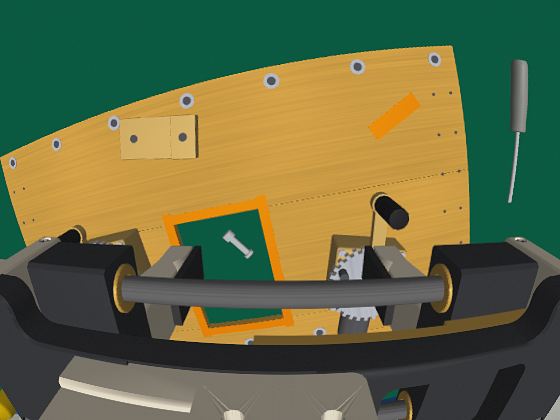

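The wrist view shows the knob's top at about (398,218) and its base at about (382,203), with nothing in the way. I'll cross-check these against the triangulation.

```bash
cat >> h.py <<'E'
from scipy.spatial.transform import Rotation as Ro
def wray(s,c,p,z):
    K=c["K"];q=np.array([(p[0]-K[0,2])/K[0,0],(p[1]-K[1,2])/K[1,1]]);r=np.hypot(*q)
    v=np.r_[np.sin(r)*q/r,np.cos(r)];R=Ro.from_euler("xyz",s["eef_rot"],degrees=True).as_matrix();M=c["mount"]
    o=s["tcp_pos"]+R@M[:3,3];v=R@M[:3,:3]@v;return o+v*(z-o[2])/v[2]
E
python3 - <<'E'
from h import *
s,c=pickle.load(open("w1.pkl","rb"))
f=c["frame"][170:270,330:450];cv2.imwrite("pics/w1z.png",cv2.resize(f,None,fx=5,fy=5,interpolation=cv2.INTER_CUBIC))
for z in(.118,.124,.13):print(wray(s,c,(399,218),z))
E
```

```text
[0.5249589  0.19040466 0.118     ]
[0.52262895 0.18844794 0.124     ]
[0.520299   0.18649122 0.13      ]
```

View pics/w1z.png

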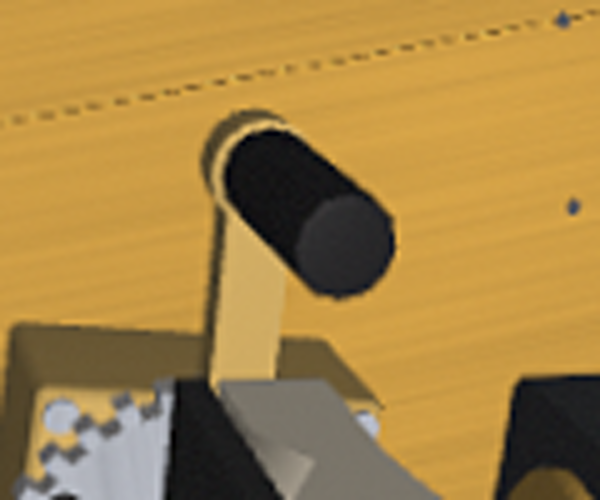

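The wrist ray agrees to within 3 mm. I'll move over the knob and go down.

Request:
apply_moves:
  plan:
    - [0,[0.5,0.04,0],0]
    - [0,[0.5,0.04,0],0]
    - [0,[0.5,0.04,0],0]
    - [0,[0.49,0.04,0],0]
    - [0,[0,0,0.5],0]
    - [0,[0,0,0.5],0]
    - [0,[0,0,0.5],0]
    - [0,[0,0,0.35],0]
    - [0,[0,0,0.3],0]
    - [0,[0,0,0],0]

```text
time_s: 4.45
tcp_pos: [0.5221, 0.1836, 0.0865]
eef_rot: [-179.9, 0.1, 78.7]
contact_force: [-0.7, 0.6, 0.0]
gripper_width: 0.0876
```

Run:
```python
from plant import get_state, viewer
import cv2,pickle
s=get_state();c=viewer.capture("wrist");cv2.imwrite("pics/w2.png",c["frame"])
print(s["tcp_pos"],s["eef_rot"],s["contact_force"])
```

```text
[0.52208952 0.18363452 0.08652374] [-1.79912552e+02  9.63310788e-02  7.87324435e+01] [-0.68778988  0.58817005  0.03531084]
```

View pics/w2.png

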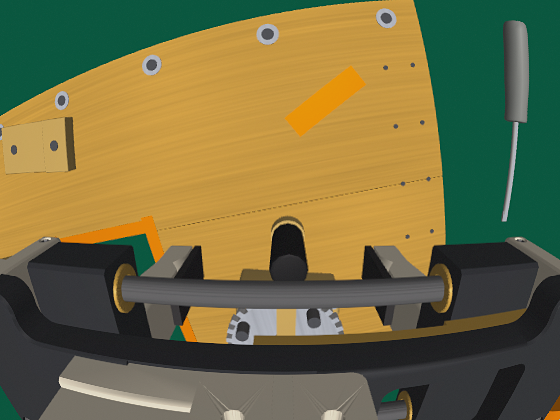

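The knob is centred between the pads at about (288,265). I'll close gently.

Request:
apply_moves:
  plan:
    - [255,[0,0,0],0]
    - [255,[0,0,0],0]
    - [255,[0,0,0],0]
    - [255,[0,0,0],0]
    - [255,[0,0,0],0]
    - [255,[0,0,0],0]
    - [255,[0,0,0],0]
    - [255,[0,0,0],0]
  squeeze: 5

```text
time_s: 5.5
tcp_pos: [0.5226, 0.1837, 0.0876]
eef_rot: [-180.0, -0.0, 78.7]
contact_force: [-0.3, 0.5, -0.1]
gripper_width: 0.0197
```

Run:
```python
from plant import get_state, viewer
import cv2,pickle
s=get_state();c=viewer.capture("wrist");cv2.imwrite("pics/w3.png",c["frame"])
print(s["tcp_pos"],s["contact_force"],s["gripper_width"])
```

```text
[0.52257978 0.18373717 0.08763779] [-0.25760016  0.51462757 -0.0674769 ] 0.019748259950588005
```

View pics/w3.png

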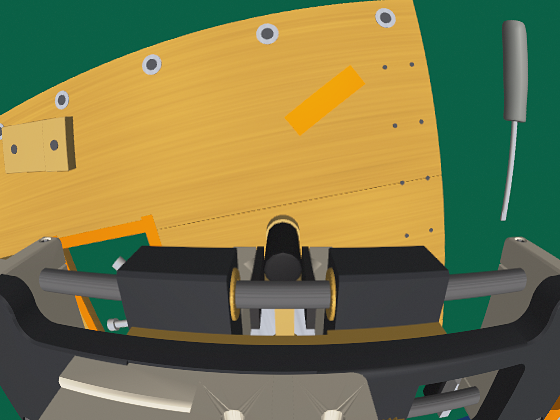

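I have the knob: opening 19.7 mm, crank at about 169°. I'll rock it anticlockwise along the arc, stopping short of the expected stop at 212°.

Request:
apply_moves:
  plan:
    - [255,[-0.105,0.003,0],-0.5]
    - [255,[-0.105,0.003,0],-0.5]
    - [255,[-0.105,0.003,0],-0.5]
    - [255,[-0.105,0.003,0],-0.5]
    - [255,[-0.105,0.003,0],-0.5]
    - [255,[-0.105,0.003,0],-0.5]
    - [255,[-0.105,0.003,0],-0.5]
    - [255,[-0.105,0.003,0],-0.5]
    - [255,[-0.105,0.003,0],-0.5]
    - [255,[-0.105,0.003,0],-0.5]
    - [255,[-0.105,0.003,0],-0.5]
    - [255,[0,0,0],0]

```text
time_s: 7.05
tcp_pos: [0.5289, 0.1272, 0.0877]
eef_rot: [179.9, -0.0, 111.7]
contact_force: [4.2, 1.0, -3.7]
gripper_width: 0.0197
```

```bash
cat > st.py <<'E'
from plant import get_state
import numpy as np
def rep():
    s=get_state();v=s["tcp_pos"][:2]-[.622,.1645];y=np.radians(s["eef_rot"][2])
    f=s["contact_force"]
    print("t",s["time_s"],"ang",np.degrees(np.arctan2(v[1],v[0]))%360,"rad",np.hypot(*v),"yaw",s["eef_rot"][2],"Fx(tan)",f[0]*np.cos(y)+f[1]*np.sin(y),"Fy(rad)",f[0]*np.sin(y)-f[1]*np.cos(y),"M",s["moment"].round(2),"w",s["gripper_width"])
rep()
E
python3 st.py
```

```text
t 7.05 ang 201.8084563127208 rad 0.10027239990782864 yaw 111.69303863401338 Fx(tan) -0.5973303930330984 Fy(rad) 4.331587435163737 M [ 0.65 -1.68 -0.  ] w 0.019661127875190306
```

Tangential force is still near zero. The 4 N radial force is friction in the pads, so I'll ease the radius slightly and go on in small steps.

Request:
apply_moves:
  plan:
    - [255,[-0.035,0.01,0],-0.17]
    - [255,[-0.035,0.01,0],-0.17]
    - [255,[-0.035,0.0,0],-0.17]
    - [255,[-0.035,0.0,0],-0.17]
    - [255,[-0.035,0.0,0],-0.17]
    - [255,[0,0,0],0]
  squeeze: 3

```text
time_s: 7.8
tcp_pos: [0.5326, 0.1192, 0.0877]
eef_rot: [180.0, 0.0, 116.8]
contact_force: [3.7, 1.6, -3.3]
gripper_width: 0.0197
```

```bash
python3 st.py
```

```text
t 7.8 ang 206.8938852282591 rad 0.10021594450559866 yaw 116.83673366945044 Fx(tan) -0.2654845565895505 Fy(rad) 4.029520502128192 M [ 0.61 -1.42  0.  ] w 0.019716535993623316
```

Request:
apply_moves:
  plan:
    - [255,[-0.0175,0.015,0],-0.083]
    - [255,[-0.0175,0.015,0],-0.083]
    - [255,[-0.0175,0.0,0],-0.083]
    - [255,[-0.0175,0.0,0],-0.083]
    - [255,[0,0,0],0]

```text
time_s: 8.43
tcp_pos: [0.5347, 0.1162, 0.0876]
eef_rot: [-179.9, 0.0, 118.8]
contact_force: [-3.1, -1.8, 3.7]
gripper_width: 0.0199
```

```bash
python3 st.py
```

```text
t 8.425 ang 208.94042308930122 rad 0.09979950831485356 yaw 118.8099579587011 Fx(tan) -0.1316527710783124 Fy(rad) -3.598298084033586 M [-0.81  1.25  0.02] w 0.019912383068451823
```

Request:
apply_moves:
  plan:
    - [255,[-0.0175,-0.008,0],-0.083]
    - [255,[-0.0175,0.0,0],-0.083]
    - [255,[0,0,0],0]

```text
time_s: 8.8
tcp_pos: [0.5355, 0.1153, 0.0875]
eef_rot: [-180.0, -0.0, 119.8]
contact_force: [-4.8, 0.5, 2.8]
gripper_width: 0.0199
```

```bash
python3 st.py
```

```text
t 8.8 ang 209.62345525292366 rad 0.09953626131103342 yaw 119.82465416686318 Fx(tan) 2.7823529600942614 Fy(rad) -3.9107623276276433 M [0.34 1.8  0.04] w 0.019857388629702384
```

Tangential force has jumped to 2.8 N and the angle lags the command, so contact seems to start. One more small step should confirm it.

Request:
apply_moves:
  plan:
    - [255,[-0.012,-0.008,0],-0.06]
    - [255,[0,0,0],0]

```text
time_s: 9.05
tcp_pos: [0.5356, 0.1152, 0.0875]
eef_rot: [180.0, -0.1, 120.2]
contact_force: [-5.7, 3.4, 2.3]
gripper_width: 0.0198
```

```bash
python3 st.py
```

```text
t 9.05 ang 209.7149077811643 rad 0.09950405748696041 yaw 120.17939312371271 Fx(tan) 5.833468848680253 Fy(rad) -3.1841368341089957 M [1.39 1.95 0.05] w 0.019838082917346678
```

The stop is clear: 5.8 N at 209.7° with no further motion. Now clockwise; I expect that stop near 152.4°.

Request:
apply_moves:
  plan:
    - [255,[0.05,-0.005,0],0.25]
    - [255,[0.105,0.003,0],0.5]
    - [255,[0.105,0.003,0],0.5]
    - [255,[0.105,0.003,0],0.5]
    - [255,[0.105,0.003,0],0.5]
    - [255,[0.105,0.003,0],0.5]
    - [255,[0.105,0.003,0],0.5]
    - [255,[0.105,0.003,0],0.5]
    - [255,[0.105,0.003,0],0.5]
    - [255,[0.105,0.003,0],0.5]
    - [255,[0.105,0.003,0],0.5]
    - [255,[0,0,0],0]

```text
time_s: 10.55
tcp_pos: [0.5218, 0.1671, 0.0874]
eef_rot: [-180.0, 0.0, 88.7]
contact_force: [-4.8, 0.0, 2.4]
gripper_width: 0.0199
```

```bash
python3 st.py
```

```text
t 10.55 ang 178.50376582876692 rad 0.1002543685456531 yaw 88.67474327994366 Fx(tan) -0.10548196870631253 Fy(rad) -4.753528959280026 M [ 0.23  1.66 -0.03] w 0.019881574337523595
```

Request:
apply_moves:
  plan:
    - [255,[0.105,-0.007,0],0.5]
    - [255,[0.105,-0.002,0],0.5]
    - [255,[0.105,0.003,0],0.5]
    - [255,[0.105,0.003,0],0.5]
    - [255,[0.105,0.003,0],0.5]
    - [255,[0.105,0.003,0],0.5]
    - [255,[0.035,0,0],0.17]
    - [255,[0,0,0],0]

```text
time_s: 11.55
tcp_pos: [0.5277, 0.1997, 0.0875]
eef_rot: [-180.0, -0.0, 69.7]
contact_force: [-3.1, 1.1, -0.7]
gripper_width: 0.0201
```

```bash
python3 st.py
```

```text
t 11.55 ang 159.5501678840024 rad 0.10062223058363245 yaw 69.71100935714246 Fx(tan) -0.07919754941107604 Fy(rad) -3.270332241154626 M [ 0.56  1.14 -0.  ] w 0.020085205433879306
```

Request:
apply_moves:
  plan:
    - [255,[0.035,-0.005,0],0.17]
    - [255,[0.035,0,0],0.17]
    - [255,[0.035,0,0],0.17]
    - [255,[0.035,0,0],0.17]
    - [255,[0,0,0],0]

```text
time_s: 12.18
tcp_pos: [0.5303, 0.2062, 0.0876]
eef_rot: [180.0, -0.0, 65.6]
contact_force: [-0.3, 0.2, -3.0]
gripper_width: 0.0196
```

```bash
python3 st.py
```

```text
t 12.175 ang 155.5391815492209 rad 0.10078132517699574 yaw 65.56044845354107 Fx(tan) 0.07935396202145967 Fy(rad) -0.3690989436841377 M [ 0.1   0.09 -0.01] w 0.01960948440040755
```

Request:
apply_moves:
  plan:
    - [255,[0.0175,0,0],0.083]
    - [255,[0.0175,0,0],0.083]
    - [255,[0.0175,0,0],0.083]
    - [255,[0,0,0],0]

```text
time_s: 12.68
tcp_pos: [0.5312, 0.2085, 0.0876]
eef_rot: [180.0, -0.0, 64.1]
contact_force: [0.9, -0.4, -3.4]
gripper_width: 0.0196
```

```bash
python3 st.py
```

```text
t 12.675 ang 154.14822417884622 rad 0.10085304558669614 yaw 64.06908474810776 Fx(tan) 0.03715514573670353 Fy(rad) 1.026110609479391 M [-0.12 -0.2   0.02] w 0.019639302265480656
```

Request:
apply_moves:
  plan:
    - [255,[0.0175,0,0],0.083]
    - [255,[0.0175,0,0],0.083]
    - [255,[0,0,0],0]

```text
time_s: 13.05
tcp_pos: [0.5319, 0.2099, 0.0876]
eef_rot: [-180.0, 0.0, 63.1]
contact_force: [0.7, -1.6, -3.2]
gripper_width: 0.0198
```

```bash
python3 st.py
```

```text
t 13.05 ang 153.24897492735647 rad 0.1008531348339756 yaw 63.06808457827507 Fx(tan) -1.116177492156423 Fy(rad) 1.3725791946534711 M [-0.47 -0.2  -0.01] w 0.01980354423254941
```

Resistance is starting. One more small step.

Request:
apply_moves:
  plan:
    - [255,[0.0175,0,0],0.083]
    - [255,[0,0,0],0]

```text
time_s: 13.3
tcp_pos: [0.532, 0.21, 0.0876]
eef_rot: [-180.0, 0.1, 62.6]
contact_force: [-0.5, -4.6, -3.2]
gripper_width: 0.0201
```

```bash
python3 st.py
```

```text
t 13.3 ang 153.17292274749008 rad 0.10088735668978731 yaw 62.56162689955661 Fx(tan) -4.334612057567939 Fy(rad) 1.6501016246901676 M [-1.75  0.14  0.02] w 0.020071163129082525
```

Request:
apply_moves:
  plan:
    - [255,[0.008,0,0],0.04]
    - [255,[0,0,0],0]

```text
time_s: 13.55
tcp_pos: [0.532, 0.2101, 0.0875]
eef_rot: [-180.0, 0.1, 62.3]
contact_force: [-0.3, -6.7, -2.8]
gripper_width: 0.0198
```

```bash
python3 st.py
```

```text
t 13.55 ang 153.1290337032086 rad 0.1009085003249157 yaw 62.32768985756307 Fx(tan) -6.105751610824179 Fy(rad) 2.889106585564593 M [-2.3   0.16  0.02] w 0.019799050271703773
```

The clockwise stop is at 153.1° with 6.1 N. That puts the middle at (209.7+153.1)/2 ≈ 181.4°, so I'll go back there.

Request:
apply_moves:
  plan:
    - [255,[-0.07,0.003,0],-0.33]
    - [255,[-0.105,0.003,0],-0.5]
    - [255,[-0.105,0.003,0],-0.5]
    - [255,[-0.105,0.003,0],-0.5]
    - [255,[-0.105,0.003,0],-0.5]
    - [255,[-0.105,0.003,0],-0.5]
    - [255,[-0.105,0.003,0],-0.5]
    - [255,[-0.105,0.003,0],-0.5]
    - [255,[-0.105,0.003,0],-0.5]
    - [255,[-0.105,0.003,0],-0.5]
    - [255,[0,0,0],0]

```text
time_s: 14.92
tcp_pos: [0.5219, 0.1627, 0.088]
eef_rot: [179.9, -0.1, 91.4]
contact_force: [0.9, -0.0, -4.5]
gripper_width: 0.0197
```

```bash
python3 st.py
```

```text
t 14.925 ang 181.03009847542364 rad 0.10014010122445556 yaw 91.35394254737432 Fx(tan) -0.05027735136065736 Fy(rad) 0.9293121670241518 M [-0.06 -0.57  0.02] w 0.01974230146524811
```

At 181.0°, midway. Let go and rise straight up.

Request:
apply_moves:
  plan:
    - [0,[0,0,0],0]
    - [0,[0,0,0],0]
    - [0,[0,0,0],0]
    - [0,[0,0,0],0]
    - [0,[0,0,0],0]
    - [0,[0,0,0],0]
    - [0,[0,0,-0.3],0]
    - [0,[0,0,-0.6],0]
    - [0,[0,0,-0.8],0]
    - [0,[0,0,-0.8],0]

```text
time_s: 16.18
tcp_pos: [0.5213, 0.162, 0.2151]
eef_rot: [180.0, -0.0, 91.3]
contact_force: [0.9, 0.6, 0.9]
gripper_width: 0.0875
```

Request:
apply_moves:
  plan:
    - [0,[-0.8,0,0],0]
    - [0,[-0.8,0,0],0]
    - [0,[-0.8,0,0],0]
    - [0,[-0.8,0,0],0]
    - [0,[-0.8,0,0],0]
    - [0,[-0.8,0,0],0]
    - [0,[-0.8,0,0],0]
    - [0,[-0.8,0,0],0]
    - [0,[-0.8,0,0],0]
    - [0,[-0.8,0,0],0]
    - [0,[0,0,0],0]
    - [0,[0,0,0],0]

```text
time_s: 17.68
tcp_pos: [0.5304, -0.2378, 0.2133]
eef_rot: [180.0, 0.0, 91.3]
contact_force: [0.3, 0.6, -0.4]
gripper_width: 0.0877
```

Run:
```python
from plant import get_state, viewer
from h import *
s=get_state();print(s["time_s"],s["tcp_pos"],s["contact_force"],s["gripper_width"])
d={n:viewer.capture(n) for n in("top","side")}
pickle.dump((s,d),open("c1.pkl","wb"))
a=d["top"]["frame"];b=d["side"]["frame"]
z=lambda i,x,y:cv2.resize(i[y:y+120,x:x+130],None,fx=3,fy=3,interpolation=cv2.INTER_CUBIC)
s0,d0=pickle.load(open("c0.pkl","rb"))
cv2.imwrite("pics/fin.png",np.hstack([z(a,115,130),z(b,110,250)]))
cv2.imwrite("pics/sh.png",np.hstack([z(a,280,160),z(d0["top"]["frame"],280,160)]))
cv2.imwrite("pics/top1.png",a)
```

```text
17.675 [ 0.53041781 -0.23783412  0.21330433] [ 0.27812441  0.64887683 -0.42221028] 0.0877123052661447
```

View pics/fin.png

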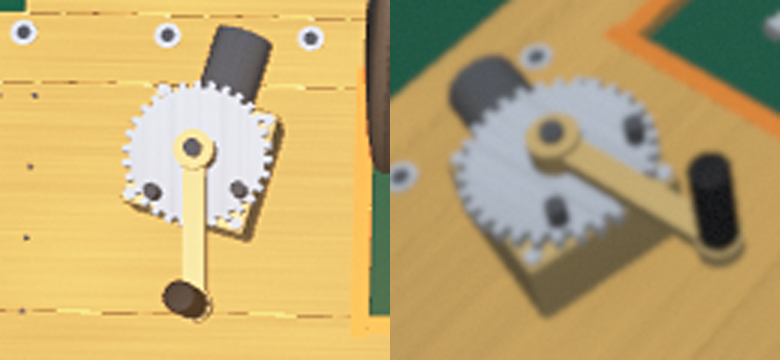

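View pics/sh.png

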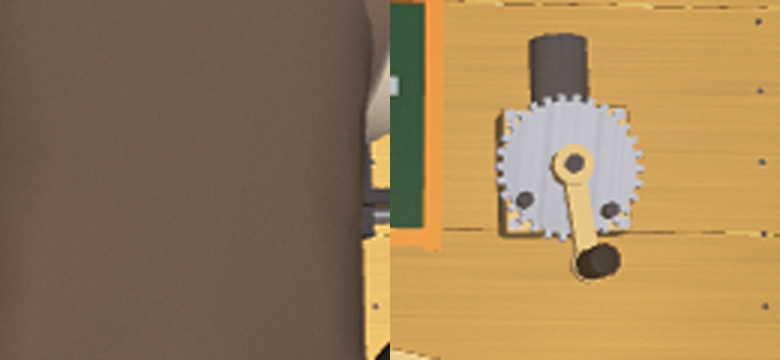

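The crank lies midway between the pins. The pins at top-view (165.3,193.3) and (194.7,192.7) have not shifted, so the gear did not slip. The arm hides the short drive from above, so I'll compare it in the side view.

Run:
```python
from h import *
s0,d0=pickle.load(open("c0.pkl","rb"));s,d=pickle.load(open("c1.pkl","rb"))
cv2.imwrite("pics/sd.png",np.hstack([cv2.resize(x["side"]["frame"][165:250,260:370],None,fx=3.5,fy=3.5) for x in(d0,d)]))
```

```text
(no output)
```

View pics/sd.png

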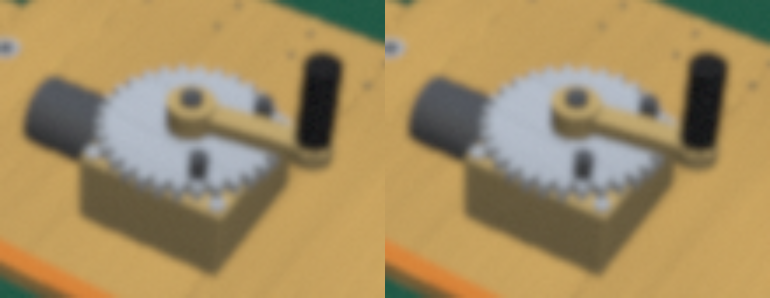

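The short drive looks the same before and after, with its knob at (322,70) in both crops. I'll hand in.

```bash
python3 -c "
from plant import close_job
print(close_job())"
```

```text
the job is handed in; nothing more can be done
None
```

I checked the free play of the longer crank and handed the job in at about 17.8 s; no verdict is reported.

- **Anticlockwise:** I gripped the knob gently and rocked it until it met resistance at about 209.7° in the world frame, with 5.8 N along the direction of travel.
- **Clockwise:** It met resistance at about 153.1°, with 6.1 N. Both readings are below the roughly 9 N at which the gear slips.
- **Play:** The stops are 56.6° apart, against the nominal 57.3°.
- **Final position:** I left the crank at about 181.0°, within half a degree of midway, then opened the gripper, rose straight up and moved clear.

**Last checks:**
- The crank lies midway between the pins, and the pins are within about a pixel of where they started, so the gear was not forced round.
- The short drive looks unchanged in the side view. The arm hid it in the last top view, so I couldn't confirm that from above.

**One disagreement:** the first camera estimate put the middle of the play at 183.6°, against 181.4° from the stops I felt. That is within the camera calibration error, and I used the felt stops.

While I rocked the knob, friction in the pads also put up to about 5 N on it along the crank arm.

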